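Set the laundry-room supply row over into the counter rack, reversed

ROBOT

A 7-joint arm with a two-finger parallel gripper is mounted at the origin on the work surface. World frame = base frame: x ahead of the robot, y to its left, z up, the work surface at z = 0. Lengths are in m, angles in rad, forces in N, time in s.
With the tool pointing down it reaches from about 0.425 to 0.875 m from the base axis. Payload 4.7 kg.
Tool frame: the origin (TCP) lies between the finger pads, 19 mm behind the fingertips; this is the grasp point; y points along the fingers, x is the direction in which the jaws open and shut, and the axes are right-handed (so a half turn about y gives the same grasp; the last joint's range is limited). The gripper opens to 87 mm and grips with 3 to 60 N. Pads are 19 mm wide; open, the fingers measure 117 mm over their backs; the gripper's body (75 mm by 190 mm) begins 51 mm behind the grasp point.
Start: joints at [-1.14, 0.321, -0.07, 1.45, 0.023, 1.371, -0.057], TCP at [0.263, 0.594, 0.241] pointing down, gripper open.
Joint ranges: [-2.86, 2.86], [-0.3, 2.09], [-1.38, 1.24], [0.06, 2.45], [-1.56, 4.7], [0.09, 2.05], [-2.69, 2.69]. Speed limits (rad/s): [2.57, 2.57, 3.14, 3.14, 3.14, 3.14, 3.14].

INTERFACE

Orientations are given as a rotation vector (axis times angle).
In Python, from bench import ctrl, get_image, workorder gives the robot as it stands.
- The arm moves only by the tool drive_tool, never from a script. Its argument "increments" is text: rows parted by semicolons, each of 5 numbers parted by spaces: the shift along the tool's x, y, z in mm, then the turn about the tool's y in degrees, then the closure in counts, from 0 (fully open) to 255 (shut). In form: tx ty tz yaw fingers; .... A call has 1 to 20 rows; each row shifts and turns the commanded pose from where the row before left it, along the tool's axes as they then stand; what a row does not reach is not made up. A row lasts 1/8 s, in which the tool goes at most 62.5 mm and 10.7 degrees, less where a joint would pass 70% of its speed; a pose out of reach is approached as far as the arm can. A call is refused whole if a number of a shift passes 62.5 or a number of a turn 10.7, either way. A call with a gripper value outside its range is refused whole. The fingers move at their own pace and stop on an object; "squeeze" is the grip in N (left out, the last holds). Time passes only in rows, so rows that do not move let the fingers close. It gives the time, the measured TCP pose, the force and the opening at its end, in the units of the state.
- ctrl.get_state(): the state, without advancing time (a new reading comes with each control period).
- get_image(name): name is "scene" or "side" or "wrist"; returns a dict with "img" (480x640x3 uint8, red, green, blue), "mtx" (3x3 intrinsics, pixels), "k1" (the pictures are not rectified: a ray, as slopes to the right and down, at radius r is drawn at 1 + k1 r^2 times it, then the intrinsics apply), "camera_from_world" (4x4, takes a point from world to camera coordinates). Camera axes: x right, y up, looking along -z (the intrinsics and any distortion apply to the point x, -y, -z); pixel columns grow to the right and rows downward; lengths in m; the calibration is good to about 2 mm. A picture is of the moment at which its call begins. There is no depth.
- workorder.close_job(): hands the job in, once; it reports no verdict.
The state is a dict: "time": time; "joint_positions": joint angles; "qd": joint speeds; "joint_torque": joint torques, N m; "position": TCP position; "tool_rot": TCP orientation; "ft_force": force on the tool from outside, world axes, zero at the start; "torque": the same for the moment, N m; "grip_width": opening from 0.0 (shut) to 1.0 (fully open).
Only numpy, scipy, OpenCV 4.12 (cv2) and the standard library are available. Lean on these libraries where they do the work, as an engineer would, in place of code of your own. Each camera call takes 0.05 s, during which the arm holds its last target.

TASK

Move the four laundry supplies from the grey delivery tray into the brown wooden rack, one to a pocket and in reverse order, so that customers on the far side of the counter read the row the way you see it now: what stands at the left end of the tray, seen from the robot, goes into the rightmost pocket, the next one into the pocket beside it, and so on. Stand each one upright on its pocket's floor, setting it down gently rather than dropping it, and do not knock any of them over.

Things in the scene. Friction and masses are not known exactly. Their poses are not given: they have to be found in the camera images.
- tray: old rack: low grey plastic tray, 90 (x) x 330 (y, the row) mm, fixed; it is the nearer or the farther rack. Origin: centre of its underside; +y points along the row to the robot's left within 0.2 rad. Rim 14 mm high, 4 mm thick; floor 6 mm above the origin. Four places at x = 0, y = -120, -40, 40, 120 mm, each with a black drip mat and, at the start, one item on it.
- rack: new rack: brown wooden rack, 85 (x) x 325 (y, the row) mm, fixed, four open pockets in a row, empty at the start. Origin: centre of its underside; +y points along the row to the robot's left within 0.2 rad. Pocket centres at x = 0, y = -120, -40, 40, 120 mm; 75 x 75 mm inside, floor 10 mm above the origin. Dividers and long walls 5 mm thick, tops at 24 mm; end boards 36 mm.
- slim: slim round bottle, white with a narrow grey cap: body 42 mm diameter, straight up to 88 mm, then a short shoulder and a cap of 26 mm diameter; 120 mm high, about 0.18 kg. Plastic; origin at the centre of its underside, z up. Easily gripped from above across the tray (fingers in front and behind) with the TCP 75 mm above its underside, as are the other three.
- jar: squat round jar, white with a wide flat grey lid: body 56 mm and lid 58 mm diameter, 85 mm high (lid from 69 mm up), about 0.25 kg. Plastic; origin at the centre of its underside, z up. 
- square: square white canister with a flat square grey lid: 46 x 46 mm, walls straight up to 92 mm, 100 mm high with the 40 mm lid, about 0.24 kg. Plastic; origin at the centre of its underside, z up. x and y square to its sides.
- flat: flat rectangular white bottle with a small round grey cap: 34 mm thick along its x (front to back), 58 mm wide along its y (along the row), straight up to 92 mm, 110 mm high with the 24 mm cap, about 0.22 kg. Plastic; origin at the centre of its underside, z up. 
- mat_slim: black rubber drip mat under the slim bottle at the start: round, 54 mm diameter, 4 mm thick, fixed in the tray, and stays there; it shows which place in the row that item came from. Origin at the centre of its underside, on the tray's floor.
- mat_jar: black rubber drip mat under the jar at the start: round, 68 mm diameter, 4 mm thick, fixed in the tray, and stays there; it shows which place in the row that item came from. Origin at the centre of its underside, on the tray's floor.
- mat_square: black rubber drip mat under the square canister at the start: square, 56 x 56 mm, 4 mm thick, fixed in the tray, and stays there; it shows which place in the row that item came from. Origin at the centre of its underside, on the tray's floor.
- mat_flat: black rubber drip mat under the flat bottle at the start: rectangular, 46 x 68 mm (x by y), 4 mm thick, fixed in the tray, and stays there; it shows which place in the row that item came from. Origin at the centre of its underside, on the tray's floor.
There are look-alikes about, which are no part of the job. Leave any green or yellow look-alike of the jar alone.

How it is judged:
At the end, for the whole second after the job is handed in: Each item stands in the rack pocket mirroring its tray place (tray y +120 mm to rack y -120 mm, and so on): origin within 18 mm of the pocket centre along the row, 22 mm across, underside within 5 mm of the pocket floor, tilt under 0.1 rad, at rest, released (((y of mat_slim in the frame of tray between -0.14 and -0.1 m and y of slim in the frame of rack between 0.102 and 0.138 m) or (y of mat_slim in the frame of tray between -0.06 and -0.02 m and y of slim in the frame of rack between 0.022 and 0.058 m) or (y of mat_slim in the frame of tray between 0.02 and 0.06 m and y of slim in the frame of rack between -0.058 and -0.022 m) or (y of mat_slim in the frame of tray between 0.1 and 0.14 m and y of slim in the frame of rack between -0.138 and -0.102 m)) and x of slim in the frame of rack between -0.022 and 0.022 m and z of slim in the frame of rack between 0.005 and 0.015 m and angle between each of slim, jar, square, flat's own z axis and vertical below 0.1 rad and linear speed of each of slim, jar, square, flat below 0.02 m/s and angular speed of each of slim, jar, square, flat below 0.2 rad/s and ((y of mat_jar in the frame of tray between -0.14 and -0.1 m and y of jar in the frame of rack between 0.102 and 0.138 m) or (y of mat_jar in the frame of tray between -0.06 and -0.02 m and y of jar in the frame of rack between 0.022 and 0.058 m) or (y of mat_jar in the frame of tray between 0.02 and 0.06 m and y of jar in the frame of rack between -0.058 and -0.022 m) or (y of mat_jar in the frame of tray between 0.1 and 0.14 m and y of jar in the frame of rack between -0.138 and -0.102 m)) and x of jar in the frame of rack between -0.022 and 0.022 m and z of jar in the frame of rack between 0.005 and 0.015 m and ((y of mat_square in the frame of tray between -0.14 and -0.1 m and y of square in the frame of rack between 0.102 and 0.138 m) or (y of mat_square in the frame of tray between -0.06 and -0.02 m and y of square in the frame of rack between 0.022 and 0.058 m) or (y of mat_square in the frame of tray between 0.02 and 0.06 m and y of square in the frame of rack between -0.058 and -0.022 m) or (y of mat_square in the frame of tray between 0.1 and 0.14 m and y of square in the frame of rack between -0.138 and -0.102 m)) and x of square in the frame of rack between -0.022 and 0.022 m and z of square in the frame of rack between 0.005 and 0.015 m and ((y of mat_flat in the frame of tray between -0.14 and -0.1 m and y of flat in the frame of rack between 0.102 and 0.138 m) or (y of mat_flat in the frame of tray between -0.06 and -0.02 m and y of flat in the frame of rack between 0.022 and 0.058 m) or (y of mat_flat in the frame of tray between 0.02 and 0.06 m and y of flat in the frame of rack between -0.058 and -0.022 m) or (y of mat_flat in the frame of tray between 0.1 and 0.14 m and y of flat in the frame of rack between -0.138 and -0.102 m)) and x of flat in the frame of rack between -0.022 and 0.022 m and z of flat in the frame of rack between 0.005 and 0.015 m); the robot touches nothing.
It fails at once if an item is knocked over (tilted more than 0.6 rad) (angle between any of slim, jar, square, flat's own z axis and vertical above 0.6 rad).
It fails at once if an item is dropped or thrown (faster than 0.7 m/s while not in the fingers, a fall of some 25 mm) ((linear speed of slim above 0.7 m/s and contact force between the fingers and slim below 0.05 N) or (linear speed of jar above 0.7 m/s and contact force between the fingers and jar below 0.05 N) or (linear speed of square above 0.7 m/s and contact force between the fingers and square below 0.05 N) or (linear speed of flat above 0.7 m/s and contact force between the fingers and flat below 0.05 N)).
It also fails if it takes over 120 s, if anything falls off the work surface, if the arm or the gripper's body presses on something with over 40 N, if the wrist force passes 120 N, or if a joint passes its speed limit or range.

## Working session

There is one attempt and no reset: what is moved stays moved. The work goes in short steps, Python scripts to look and compute and a tool call to move; the robot and the scene stay as the last step left them, time stands still between calls to the robot, and variables do not carry over. Pictures are saved under pics/ and viewed, and the job is handed in when it is done.

Besides the shell and the picture viewer there is one more tool, called after "Call:" by a JSON object that holds its "op" and its "data", one argument or row to a line. drive_tool: Moves the arm, as the interface text tells. Its arguments: {"type":"object","properties":{"increments":{"type":"string"},"squeeze":{"type":"number"}},"required":["increments"]}

```bash
mkdir -p pics; ls; python3 - <<'E'
from bench import ctrl,get_image
import cv2,numpy as np
print(ctrl.get_state())
for n in ["scene","side","wrist"]:
    d=get_image(n); cv2.imwrite(f"pics/{n}0.png",d["img"][:,:,::-1]); print(n,d["mtx"],d["k1"],d["camera_from_world"])
E
```

```text
pics
{'time': 0.0, 'joint_positions': array([-1.13987098,  0.3217965 , -0.07007714,  1.45166842,  0.02259641,
        1.37082402, -0.05692747]), 'qd': array([-7.44276491e-04,  5.41978641e-04, -9.92719757e-05, -4.45629023e-04,
       -2.62674786e-04, -9.60350994e-04,  1.33022724e-04]), 'joint_torque': array([-8.11367518e-04, -4.91282129e+01, -4.04546158e-01, -3.12546766e+01,
       -6.38746982e-02,  4.33170993e-02,  1.83386792e-04]), 'position': array([0.26299388, 0.5938448 , 0.24018195]), 'tool_rot': array([-1.37918646, -0.89579323,  0.89833269]), 'ft_force': array([ 0.33577225, -0.07912428, -0.40555721]), 'torque': array([ 0.0404565 ,  0.00461956, -0.06478338]), 'grip_width': 0.9999671543978524}
scene [[584.63255419   0.         317.71956034]
 [  0.         584.63255419 243.06616909]
 [  0.           0.           1.        ]] -0.10364221653431993 [[-0.14258153  0.98965311 -0.01603844  0.07346416]
 [-0.78063156 -0.10247572  0.61653312  0.34627575]
 [ 0.60851037  0.10042635  0.7871656  -1.33757871]
 [ 0.          0.          0.          1.        ]]
side [[597.93500641   0.         311.15050924]
 [  0.         597.93500641 237.29824262]
 [  0.           0.           1.        ]] 0.061741957502890334 [[-0.75833949 -0.65166641  0.01587781  0.36934833]
 [ 0.41491782 -0.46376416  0.78279372 -0.25629204]
 [-0.50275682  0.60021138  0.62207868 -0.61487897]
 [ 0.          0.          0.          1.        ]]
wrist [[398.37439879   0.         319.27286856]
 [  0.         398.37439879 239.9701941 ]
 [  0.           0.           1.        ]] -0.0646355765939869 [[ 0.40496507  0.91433139 -0.00118722 -0.6491452 ]
 [-0.88301527  0.39075732 -0.25998606  0.0314077 ]
 [-0.2372495   0.1063336   0.96561164 -0.3901281 ]
 [ 0.          0.          0.          1.        ]]
```

View pics/scene0.png

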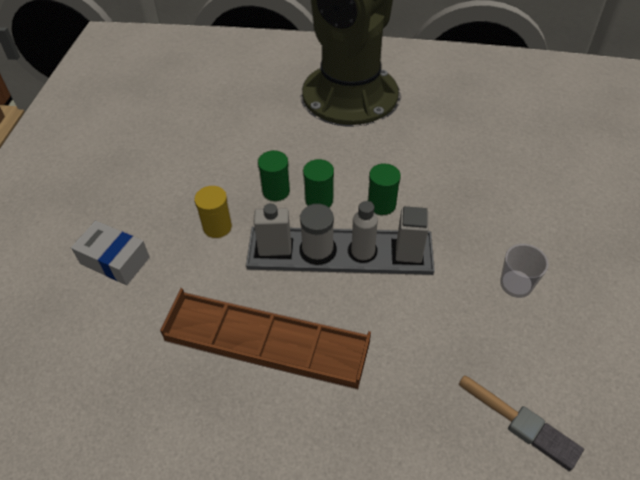

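View pics/side0.png

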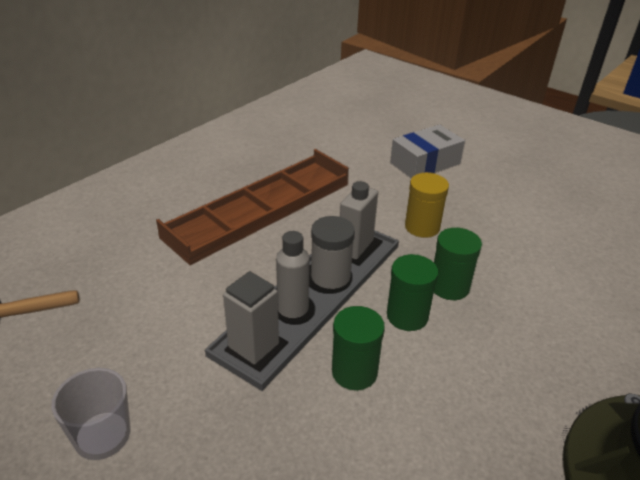

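View pics/wrist0.png

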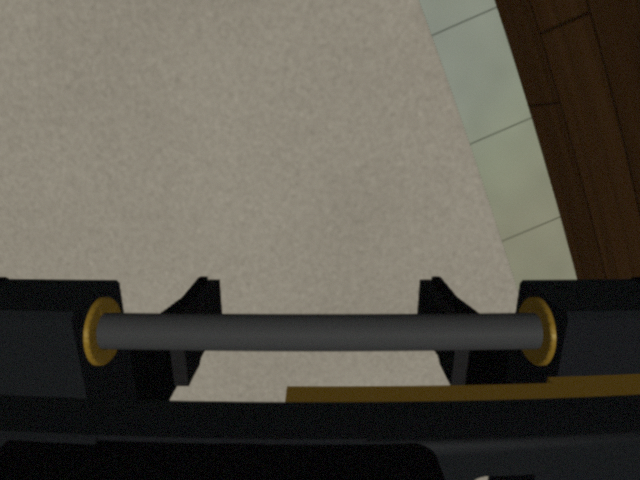

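```bash
cat > h.py <<'E'
import numpy as np,cv2
from bench import ctrl,get_image
from scipy.spatial.transform import Rotation as R
from scipy.optimize import least_squares
def proj(d,P):
    P=np.atleast_2d(P); T=d["camera_from_world"]; c=P@T[:3,:3].T+T[:3,3]
    return cv2.projectPoints(np.c_[c[:,0],-c[:,1],-c[:,2]],np.zeros(3),np.zeros(3),d["mtx"],np.array([d["k1"],0,0,0.]))[0][:,0]
def unproj(d,uv,z):
    # exact model: drawn = s*(1+k1 r^2)
    s=cv2.undistortPointsIter(np.array(uv,float).reshape(-1,1,2),d["mtx"],np.array([d["k1"],0,0,0.]),None,None,(3,50,1e-12))[:,0]
    T=d["camera_from_world"]; rays=np.c_[s[:,0],-s[:,1],-np.ones(len(s))]@T[:3,:3]; o=-T[:3,:3].T@T[:3,3]
    return o+rays*((z-o[2])/rays[:,2])[:,None]
E
python3 - <<'E'
from h import *
print(R.from_rotvec([-1.37918646, -0.89579323,  0.89833269]).as_matrix().round(3))
for n in ["scene","side"]:
    im=cv2.imread(f"pics/{n}0.png")
    b={"scene":[(155,280,375,390),(240,195,440,280)],"side":[(150,145,360,265),(200,170,410,395)]}[n]
    for i,(x0,y0,x1,y1) in enumerate(b):
        s=min(800/(x1-x0),600/(y1-y0)); s=int(s*10)/10
        c=cv2.resize(im[y0:y1,x0:x1],None,fx=s,fy=s,interpolation=cv2.INTER_CUBIC)
        c=cv2.convertScaleAbs(c,alpha=1.5)
        for g in range((x0//20+1)*20,x1,20): cv2.putText(c,str(g),(int((g-x0)*s),8),0,.35,(0,255,255)); c[:,int((g-x0+.5)*s)][::4]=(0,255,255)
        for g in range((y0//20+1)*20,y1,20): cv2.putText(c,str(g),(0,int((g-y0)*s)),0,.35,(0,255,255)); c[int((g-y0+.5)*s)][::4]=(0,255,255)
        cv2.imwrite(f"pics/{n}_c{i}.png",c)
E
```

```text
[[ 0.405 -0.001 -0.914]
 [ 0.914 -0.002  0.405]
 [-0.002 -1.    -0.   ]]
```

View pics/scene_c0.png

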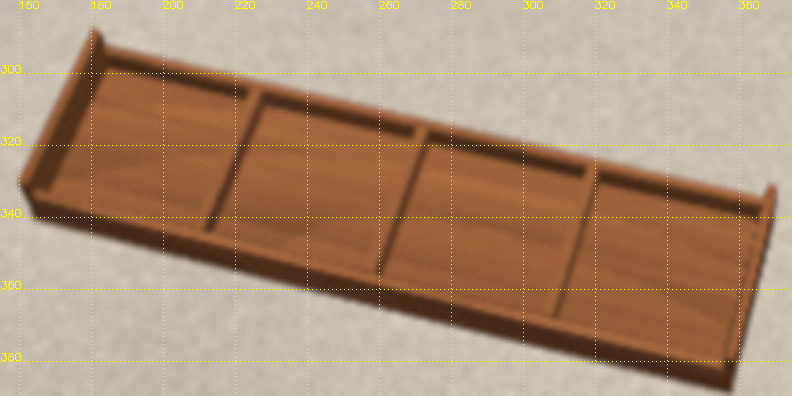

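View pics/scene_c1.png

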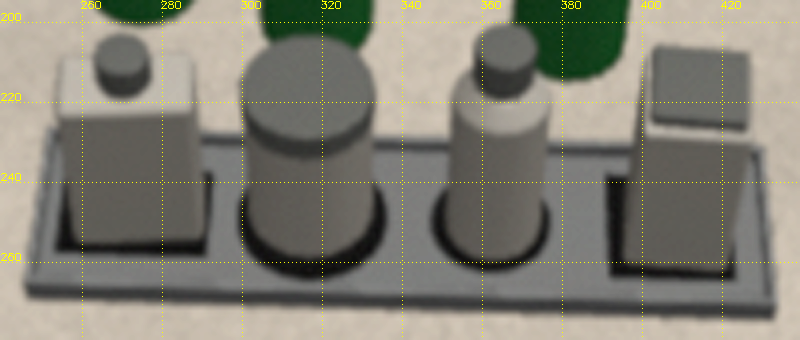

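View pics/side_c0.png

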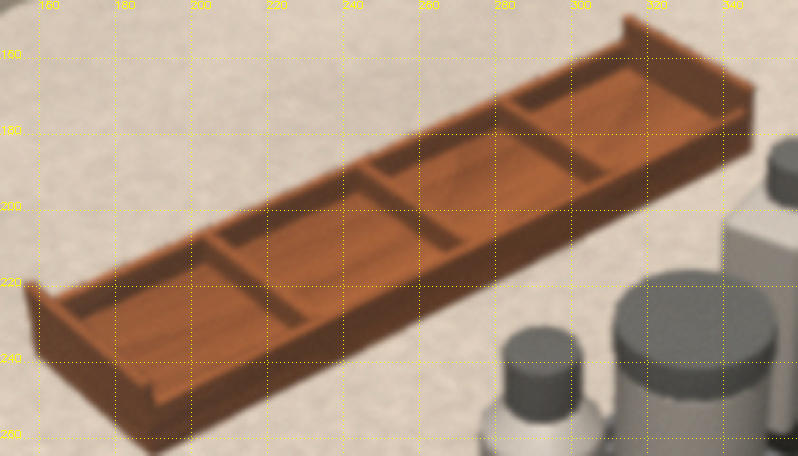

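View pics/side_c1.png

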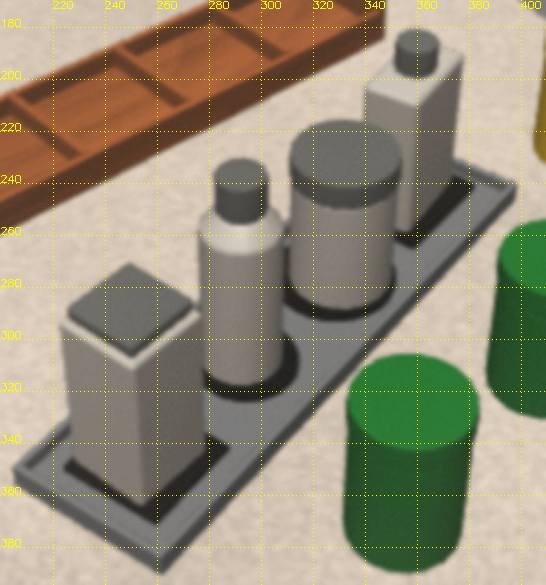

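```bash
cat > fit.py <<'E'
from h import *
import pickle
D={n:get_image(n) for n in["scene","side"]}
def fit(obs):
    def f(p):
        c,s=np.cos(p[2]),np.sin(p[2]); r=[]
        for n,l,uv in obs:
            P=np.array([p[0]+(c*l[0]-s*l[1])/1000,p[1]+(s*l[0]+c*l[1])/1000,l[2]/1000])
            r.append(proj(D[n],P)[0]-uv)
        return np.ravel(r)
    o=least_squares(f,[.6,0,0],loss="soft_l1"); return o.x,f(o.x).reshape(-1,2)
rack=[("scene",(42.5,-162.5,0),(165,339.5)),("scene",(42.5,162.5,0),(358.3,387.8)),("scene",(42.5,-162.5,36),(160.9,330)),("scene",(-42.5,-162.5,36),(181.5,288)),("scene",(-42.5,162.5,36),(370,331)),
("side",(-42.5,162.5,0),(190.5,264.5)),("side",(-42.5,-162.5,0),(347.6,184.7)),("side",(42.5,162.5,0),(159.5,238.2)),("side",(42.5,162.5,36),(156.3,219.2)),("side",(-42.5,162.5,36),(189.7,246)),("side",(42.5,-162.5,36),(315.6,148.7)),("side",(-42.5,-162.5,36),(347.6,167.4))]
tray=[("scene",(45,-165,0),(246.8,269.2)),("scene",(45,165,0),(433.5,274.2)),("scene",(-45,-165,14),(252.3,226.7)),("scene",(-45,165,14),(430.5,231.5)),
("side",(45,165,14),(204.4,350.5)),("side",(-45,165,14),(261.3,385.1)),("side",(-45,-165,14),(399,241)),("side",(-45,165,0),(261.3,390.7))]
out={}
for k,o in(("rack",rack),("tray",tray)):
    p,r=fit(o); out[k]=p; print(k,p.round(4)); print(r.round(1).tolist())
pickle.dump(out,open("pose.pkl","wb"))
E
cat > ov.py <<'E'
from h import *
import pickle
out=pickle.load(open("pose.pkl","rb"))
def W(p,l): 
    l=np.atleast_2d(np.array(l,float)); c,s=np.cos(p[2]),np.sin(p[2])
    return np.c_[p[0]+(c*l[:,0]-s*l[:,1])/1000,p[1]+(s*l[:,0]+c*l[:,1])/1000,l[:,2]/1000]
def box(w,h,z): return [(-w/2,-h/2,z),(w/2,-h/2,z),(w/2,h/2,z),(-w/2,h/2,z)]
def circ(d,z): a=np.linspace(0,2*np.pi,40); return np.c_[d/2*np.cos(a),d/2*np.sin(a),0*a+z]
SH={"slim":[circ(42,0),circ(42,88),circ(26,120)],"jar":[circ(56,0),circ(58,69),circ(58,85)],"square":[box(46,46,0),box(46,46,92),box(40,40,100)],"flat":[box(34,58,0),box(34,58,92),circ(24,110)]}
def overlay(D,name,polys,crop,fn):
    d=D[name]; x0,y0,x1,y1=crop; s=int(min(800/(x1-x0),600/(y1-y0))*10)/10
    c=cv2.convertScaleAbs(cv2.resize(d["img"][y0:y1,x0:x1,::-1],None,fx=s,fy=s,interpolation=cv2.INTER_CUBIC),alpha=1.5)
    for P,col in polys:
        q=(proj(d,P)-[x0,y0]+.5)*s
        cv2.polylines(c,[np.round(q).astype(np.int32)],True,col,1)
    cv2.imwrite(fn,c)
E
cat > ov1.py <<'E'
from ov import *
D={n:get_image(n) for n in["scene","side"]}
t,r=out["tray"],out["rack"]; polys=[]
for z in(0,14): polys.append((W(t,box(90,330,z)),(0,255,255)))
for z in(0,36): polys.append((W(r,box(85,325,z)),(0,255,255)))
for n,y in zip(["flat","jar","slim","square"],[-120,-40,40,120]):
    for s in SH[n]: polys.append((W(t,np.array(s)+[0,y,10]),(0,0,255)))
overlay(D,"scene",polys,(155,190,445,395),"pics/ov_scene.png")
overlay(D,"side",polys,(150,140,420,400),"pics/ov_side.png")
E
python3 fit.py; python3 ov1.py
```

```text
rack [ 0.6546 -0.0648 -0.1205]
[[-1.0, 0.4], [-0.4, -0.1], [-2.0, -1.1], [-1.7, -2.0], [0.8, -1.7], [-0.5, 1.1], [0.1, -0.2], [-0.6, 0.0], [-0.9, 0.2], [-2.5, 0.5], [-0.5, -0.9], [1.2, -0.5]]
tray [0.4585 0.0328 0.0977]
[[-0.3, -0.1], [0.1, 0.0], [-0.8, -1.7], [0.5, -2.0], [-1.1, -0.9], [-0.1, -0.2], [-0.3, -1.0], [0.3, 1.8]]
```

View pics/ov_scene.png

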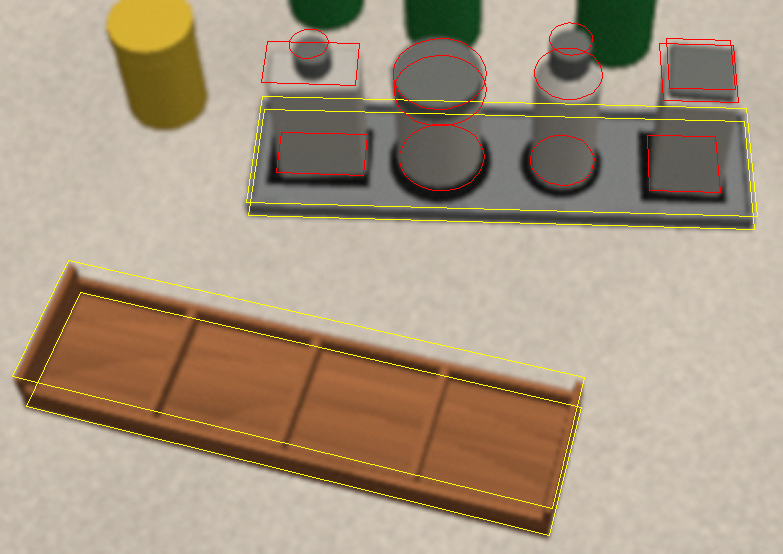

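View pics/ov_side.png

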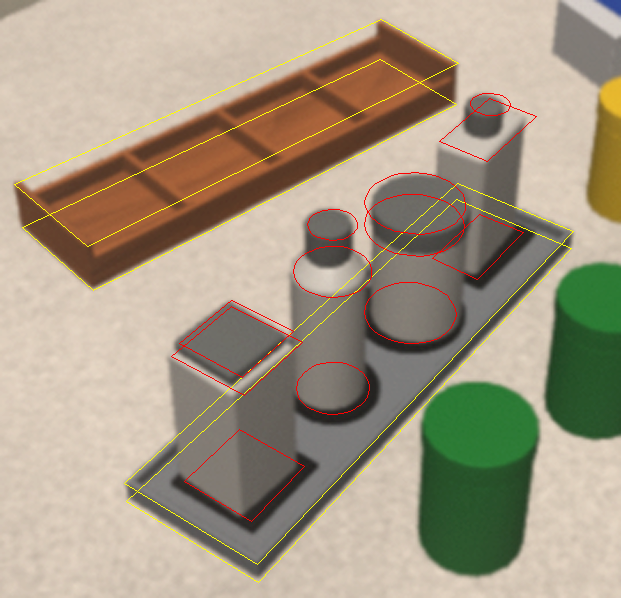

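```bash
cat >> fit.py <<'E'
for k,o in(("rack",rack),("tray",tray)):
    for n in D:
        p,r=fit([q for q in o if q[0]==n]); print(k,n,p.round(4),abs(r).max().round(1))
# wide joint fit with small camera pose corrections
def f(x):
    res=[]
    for i,o in enumerate((rack,tray)):
        p=x[3*i:3*i+3]; c,s=np.cos(p[2]),np.sin(p[2])
        for n,l,uv in o:
            e=x[6:12] if n=="scene" else x[12:18]
            d=dict(D[n]); T=np.eye(4); T[:3,:3]=R.from_rotvec(e[:3]).as_matrix(); T[:3,3]=e[3:]; d["camera_from_world"]=T@d["camera_from_world"]
            P=np.array([p[0]+(c*l[0]-s*l[1])/1000,p[1]+(s*l[0]+c*l[1])/1000,l[2]/1000])
            res+=list(proj(d,P)[0]-uv)
    return np.r_[res,x[6:9]/.003,x[9:12]/.002,x[12:15]/.003,x[15:18]/.002]
o=least_squares(f,np.r_[out["rack"],out["tray"],np.zeros(12)]); print(o.x.round(4),abs(o.fun[:40]).max())
# lookalikes / items: lid tops
for n,uv,z in [("scene",(273.5,160),.085),("scene",(318.5,170.5),.085),("scene",(384,174.5),.085),("side",(457,243),.085),("side",(414,271),.085),("side",(358.5,325),.085),("scene",(317,216.5),.095),("side",(332.4,231.5),.095),("scene",(365.5,206.5),.13),("side",(292.3,237.5),.13),("scene",(270,208),.12),("side",(360,187),.12)]:
    print(n,uv,unproj(D[n],[uv],z).round(3))
E
python3 fit.py
```

```text
rack [ 0.6546 -0.0648 -0.1205]
[[-1.0, 0.4], [-0.4, -0.1], [-2.0, -1.1], [-1.7, -2.0], [0.8, -1.7], [-0.5, 1.1], [0.1, -0.2], [-0.6, 0.0], [-0.9, 0.2], [-2.5, 0.5], [-0.5, -0.9], [1.2, -0.5]]
tray [0.4585 0.0328 0.0977]
[[-0.3, -0.1], [0.1, 0.0], [-0.8, -1.7], [0.5, -2.0], [-1.1, -0.9], [-0.1, -0.2], [-0.3, -1.0], [0.3, 1.8]]
rack scene [ 0.6559 -0.0631 -0.1241] 1.9
rack side [ 0.6545 -0.0658 -0.1189] 1.7
tray scene [0.4601 0.0332 0.0969] 1.2
tray side [0.4578 0.0327 0.0954] 2.0
[ 6.541e-01 -6.690e-02 -1.205e-01  4.576e-01  3.100e-02  9.520e-02
 -1.700e-03 -1.700e-03  6.000e-04  8.000e-04 -8.000e-04 -2.400e-03
 -7.000e-04  1.000e-03 -1.200e-03 -3.000e-04 -2.000e-04 -1.500e-03] 1.7529896064916386
scene (273.5, 160) [[ 0.327 -0.109  0.085]]
scene (318.5, 170.5) [[ 0.344 -0.022  0.085]]
scene (384, 174.5) [[0.339 0.097 0.085]]
side (457, 243) [[ 0.325 -0.102  0.085]]
side (414, 271) [[ 0.336 -0.018  0.085]]
side (358.5, 325) [[0.333 0.1   0.085]]
scene (317, 216.5) [[ 0.462 -0.007  0.095]]
side (332.4, 231.5) [[ 0.454 -0.002  0.095]]
scene (365.5, 206.5) [[0.461 0.073 0.13 ]]
side (292.3, 237.5) [[0.455 0.075 0.13 ]]
scene (270, 208) [[ 0.475 -0.083  0.12 ]]
side (360, 187) [[ 0.469 -0.08   0.12 ]]
```

Call:
{"op": "drive_tool", "data": {
  "increments": "0 0 0 10 0;0 0 0 10 0;0 0 0 10 0;0 0 0 10 0;0 0 0 10 0;0 0 0 10 0;5 0 -15 0 0;12 0 -40 0 0;12 0 -40 0 0;12 0 -40 0 0;12 0 -40 0 0;12 0 -40 0 0;12 0 -40 0 0;12 0 -40 0 0;12 0 -40 0 0;12 0 -40 0 0;12 0 -40 0 0;12 0 -35 0 0;12 0 -10 0 0;0 0 0 0 0",
  "squeeze": 25
}}

```text
time: 2.95
position: [0.4608, 0.1525, 0.2413]
tool_rot: [-1.569, -0.084, 0.083]
ft_force: [-0.6, -0.1, -0.3]
grip_width: 0.999
```

```bash
cat > st.py <<'E'
from ov import *
YI={"flat":-120,"jar":-40,"slim":40,"square":120}
def state():
    s=ctrl.get_state(); M=R.from_rotvec(s["tool_rot"]).as_matrix(); yaw=np.arctan2(M[1,0],M[0,0])
    return s,M,yaw
def go(x,y,z,yaw=None):
    s,M,yw=state(); d=M.T@(np.array([x,y,z])-s["position"])*1000
    print("t %.1f pos"%s["time"],s["position"].round(4),"yaw %.2f"%np.degrees(yw),"tilt %.4f"%np.arccos(-M[2,1]),"grip %.3f"%s["grip_width"],"F",s["ft_force"].round(1))
    print("tool shift needed mm",d.round(1), "" if yaw is None else "turn %.2f"%-np.degrees(yaw-yw))
def tgt(which,y,z):
    p=out[which]; w=W(p,(0,y,0))[0]; go(w[0],w[1],z,p[2]); 
def shot(n,fn):
    d=get_image(n); cv2.imwrite(fn,d["img"][:,:,::-1]); return d
E
python3 - <<'E'
from st import *
for n in YI: print(n); tgt("tray",YI[n],.24)
shot("wrist","pics/w1.png")
E
```

```text
flat
t 3.0 pos [0.4608 0.1525 0.2413] yaw 6.10 tilt 0.0005 grip 0.999 F [-0.6 -0.1 -0.3]
tool shift needed mm [ -16.1    1.2 -238.8] turn 0.51
jar
t 3.0 pos [0.4608 0.1525 0.2413] yaw 6.10 tilt 0.0005 grip 0.999 F [-0.6 -0.1 -0.3]
tool shift needed mm [ -15.4    1.3 -158.8] turn 0.51
slim
t 3.0 pos [0.4608 0.1525 0.2413] yaw 6.10 tilt 0.0005 grip 0.999 F [-0.6 -0.1 -0.3]
tool shift needed mm [-14.7   1.3 -78.8] turn 0.51
square
t 3.0 pos [0.4608 0.1525 0.2413] yaw 6.10 tilt 0.0005 grip 0.999 F [-0.6 -0.1 -0.3]
tool shift needed mm [-13.9   1.3   1.2] turn 0.51
```

View pics/w1.png

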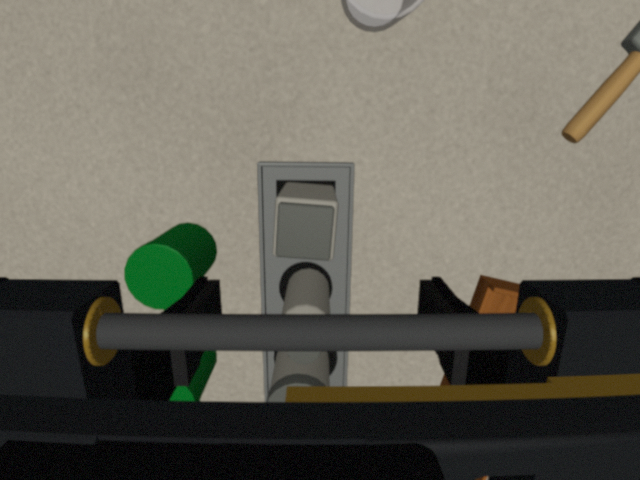

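```bash
cat > ovw.py <<'E'
from st import *
import sys
def ow(fn,items):
    d=get_image("wrist"); polys=[]
    for z in(0,14): polys.append((W(out["tray"],box(90,330,z)),(0,255,255)))
    for z in(0,24): polys.append((W(out["rack"],box(85,325,z)),(0,255,255)))
    for rk,n,y in items:
        for s in SH[n]: polys.append((W(out[rk],np.array(s)+[0,y,10]),(0,0,255)))
    overlay({"w":d},"w",polys,(0,0,640,480),fn)
if __name__=="__main__": ow(sys.argv[1],[("tray",n,YI[n]) for n in sys.argv[2:]])
E
python3 ovw.py pics/w2.png square slim jar flat
```

```text
(no output)
```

View pics/w2.png

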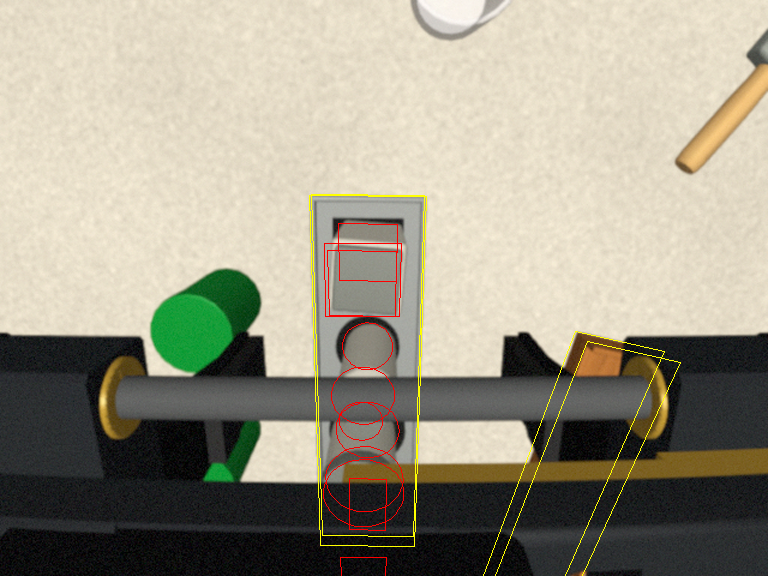

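```bash
python3 - <<'E'
from st import *
im=cv2.imread("pics/w1.png")[170:275,250:370]
cv2.imwrite("pics/w1c.png",cv2.convertScaleAbs(cv2.resize(im,None,fx=5,fy=5,interpolation=cv2.INTER_CUBIC),alpha=1.6))
E
```

```text
(no output)
```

View pics/w1c.png

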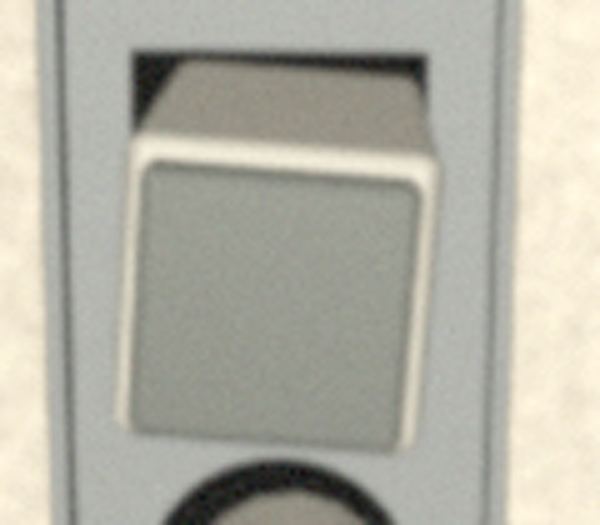

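```bash
python3 - <<'E'
from st import *
d=get_image("wrist")
c=np.array([(143,160),(425,180),(405,448),(130,432)])/5+[249.6,169.6]
P=unproj(d,c,.110); print(P.round(4)); print(P.mean(0))
t=W(out["tray"],(0,120,0))[0]; print(t)
for a,b in((0,1),(3,2),(3,0),(2,1)):
    v=P[b]-P[a]; print(np.degrees(np.arctan2(v[1],v[0])).round(2),np.linalg.norm(v))
go(*P.mean(0)[:2],.24)
E
```

```text
[[0.4284 0.1756 0.11  ]
 [0.4678 0.1771 0.11  ]
 [0.4696 0.1377 0.11  ]
 [0.4298 0.1358 0.11  ]]
[0.4488705  0.15653567 0.11      ]
[0.44677806 0.15223528 0.        ]
2.14 0.039462245837645835
2.79 0.03985578898052261
92.04 0.03982235580890135
92.61 0.039366977228230945
t 3.1 pos [0.4596 0.1543 0.2411] yaw 6.29 tilt 0.0007 grip 0.999 F [ 0.3 -0.8 -0.3]
tool shift needed mm [-10.5   1.1   3.4]
```

Call:
{"op": "drive_tool", "data": {
  "increments": "-5 0 1 3.8 0;-6 0 1 0 0;0 20 0 0 0;0 30 0 0 0;0 30 0 0 0;0 30 0 0 0;0 20 0 0 0;0 10 0 0 0;0 0 0 0 0;0 0 0 0 0"
}}

```text
time: 4.35
position: [0.4498, 0.1546, 0.1022]
tool_rot: [-1.57, -0.033, 0.031]
ft_force: [-0.4, -0.1, 0.8]
grip_width: 1.002
```

```bash
python3 - <<'E'
from st import *
go(.449,.1562,.085,np.radians(2.4))
shot("side","pics/s1.png"); shot("wrist","pics/w3.png")
im=cv2.imread("pics/s1.png")[150:420,150:450]; cv2.imwrite("pics/s1c.png",cv2.resize(im,None,fx=2,fy=2))
E
```

```text
t 4.3 pos [0.4498 0.1546 0.1022] yaw 2.36 tilt 0.0017 grip 1.002 F [-0.4 -0.1  0.8]
tool shift needed mm [-0.8 17.2  1.7] turn -0.04
```

View pics/s1c.png

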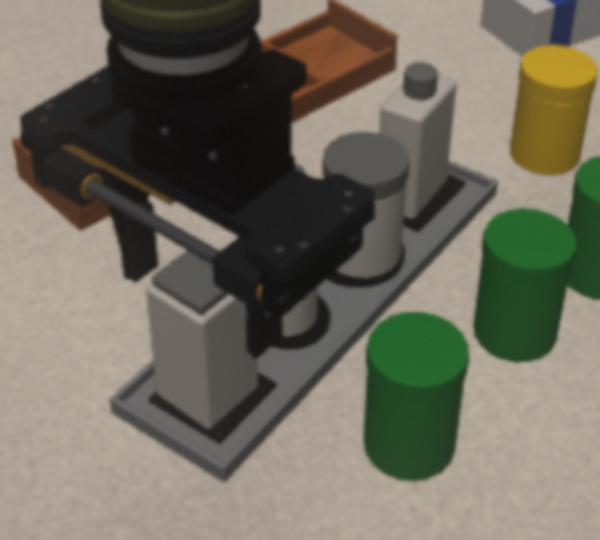

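View pics/w3.png

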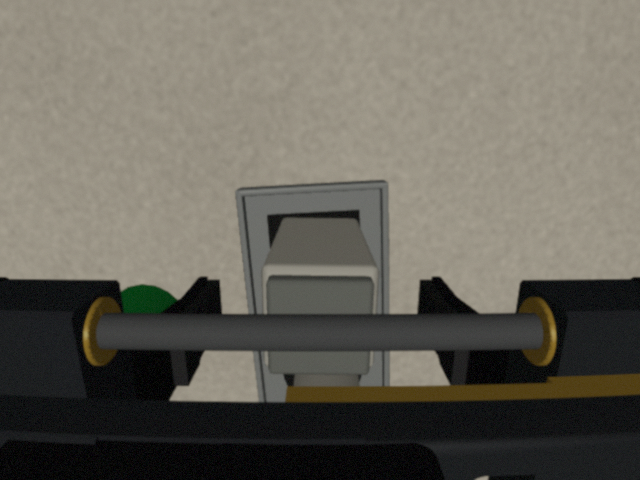

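Call:
{"op": "drive_tool", "data": {
  "increments": "0 8 0 0 0;0 5 1 0 0;0 0 0 0 0;0 0 0 0 100;0 0 0 0 160;0 0 0 0 255;0 0 0 0 255;0 0 0 0 255;0 0 0 0 255;0 0 0 0 255;0 0 0 0 255;0 0 0 0 255"
}}

```text
time: 5.95
position: [0.4493, 0.1551, 0.0883]
tool_rot: [-1.57, -0.032, 0.032]
ft_force: [0.2, 0.7, -0.6]
grip_width: 0.527
```

```bash
python3 - <<'E'
from st import *
go(.449,.1562,.088,np.radians(2.4)); tgt("rack",-120,.25)
E
```

```text
t 6.0 pos [0.4493 0.1551 0.0883] yaw 2.32 tilt 0.0004 grip 0.527 F [ 0.2  0.7 -0.6]
tool shift needed mm [-0.3  0.3  1.1] turn -0.08
t 6.0 pos [0.4493 0.1551 0.0883] yaw 2.32 tilt 0.0004 grip 0.527 F [ 0.2  0.7 -0.6]
tool shift needed mm [ 177.  -161.7 -346.5] turn 9.23
```

Call:
{"op": "drive_tool", "data": {
  "increments": "0 -4 0 0 255;0 -16 0 0 255;0 -35 0 0 255;0 -40 0 0 255;0 -40 0 0 255;0 -25 0 5 255;0 -5 0 4.2 255;8 0 -11 0 255;18 0 -25 0 255;24 0 -33 0 255;28 0 -39 0 255;28 0 -39 0 255;28 0 -39 0 255;28 0 -39 0 255;28 0 -39 0 255;20 0 -27 0 255;12 0 -16 0 255;8 0 -7 0 255;0 0 0 0 255;0 0 0 0 255"
}}

```text
time: 8.45
position: [0.6398, -0.1831, 0.2532]
tool_rot: [-1.568, 0.093, -0.093]
ft_force: [0.3, -0.2, -1.9]
grip_width: 0.531
```

```bash
python3 - <<'E'
from st import *
tgt("rack",-120,.0885)
shot("wrist","pics/w4.png")
E
```

```text
t 8.4 pos [ 0.6398 -0.1831  0.2532] yaw -6.79 tilt 0.0010 grip 0.531 F [ 0.3 -0.2 -1.9]
tool shift needed mm [  0.6 164.7  -0.9] turn 0.12
```

View pics/w4.png

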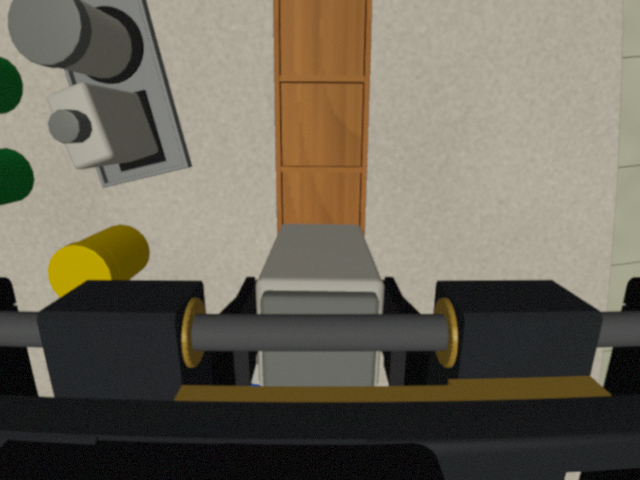

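```bash
python3 - <<'E'
from st import *
d=get_image("wrist"); p=out["rack"]; c,s=np.cos(p[2]),np.sin(p[2])
for uv in [(322,78.5),(322,168),(280,168),(364.5,168)]:
    q=unproj(d,[uv],.024)[0]-[p[0],p[1],0]; print(uv,(c*q[0]+s*q[1]).round(4),(-s*q[0]+c*q[1]).round(4))
E
```

```text
(322, 78.5) 0.0015 -0.0006
(322, 168) 0.0017 -0.0792
(280, 168) -0.0372 -0.0793
(364.5, 168) 0.0412 -0.0791
```

Call:
{"op": "drive_tool", "data": {
  "increments": "2 10 0 0 255;0 30 0 0 255;0 40 0 0 255;0 40 0 0 255;0 25 0 0 255;0 10 0 0 255;0 3 0 0 255;0 2 0 0 255;0 0 0 0 255;0 0 0 0 255"
}}

```text
time: 9.8
position: [0.6424, -0.1846, 0.094]
tool_rot: [-1.569, 0.093, -0.095]
ft_force: [0.1, -0.4, -1.7]
grip_width: 0.526
```

```bash
python3 - <<'E'
from st import *
tgt("rack",-120,.0885)
E
```

```text
t 9.8 pos [ 0.6424 -0.1846  0.094 ] yaw -6.88 tilt 0.0013 grip 0.526 F [ 0.1 -0.4 -1.7]
tool shift needed mm [-2.2  5.5  0.3] turn 0.03
```

Call:
{"op": "drive_tool", "data": {
  "increments": "0 1.5 0 0 255;0 1.5 0 0 255;0 1 0 0 255;0 1 0 0 255;0 0 0 0 255;0 0 0 0 255"
}}

```text
time: 10.55
position: [0.6419, -0.1845, 0.0884]
tool_rot: [-1.569, 0.094, -0.094]
ft_force: [0.1, -0.1, 0.4]
grip_width: 0.527
```

Call:
{"op": "drive_tool", "data": {
  "increments": "0 0 0 0 115;0 0 0 0 105;0 0 0 0 90;0 0 0 0 50;0 0 0 0 0;0 0 0 0 0;0 0 0 0 0;0 -10 0 0 0;0 -25 0 0 0;0 -40 0 0 0;0 -40 0 0 0;0 -35 0 0 0;0 -10 0 0 0;0 0 0 0 0"
}}

```text
time: 12.3
position: [0.642, -0.1846, 0.2487]
tool_rot: [-1.569, 0.094, -0.095]
ft_force: [-0.1, 0.0, -1.2]
grip_width: 1.002
```

```bash
python3 - <<'E'
from st import *
shot("scene","pics/sc2.png")
tgt("tray",40,.25)
E
```

```text
t 12.3 pos [ 0.6416 -0.1842  0.2474] yaw -6.88 tilt 0.0011 grip 0.999 F [-0.7 -0.5 -0.3]
tool shift needed mm [-216.4   -2.3  232.6] turn -12.47
```

View pics/sc2.png

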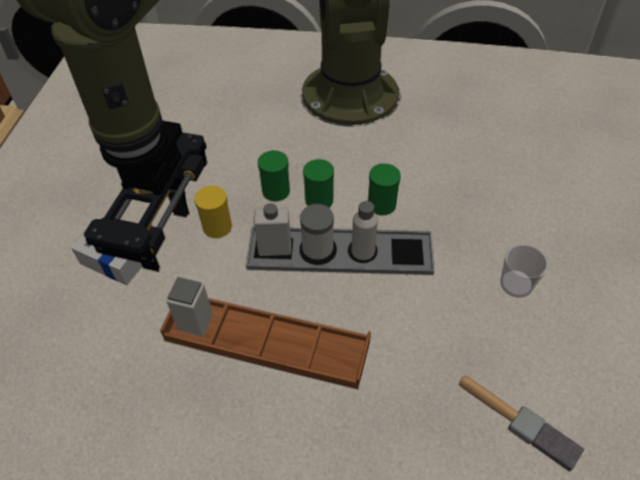

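Call:
{"op": "drive_tool", "data": {
  "increments": "0 0 0 -6.2 0;0 0 0 -6.2 0;-9 0 15 0 0;-18 0 30 0 0;-24 0 41 0 0;-24 0 41 0 0;-24 0 41 0 0;-24 0 41 0 0;-20 0 34 0 0;-12 0 20 0 0;-6 0 10 0 0;0 0 0 0 0;0 0 0 0 0"
}}

```text
time: 13.98
position: [0.4559, 0.0707, 0.248]
tool_rot: [-1.57, -0.074, 0.074]
ft_force: [0.7, -0.1, 0.5]
grip_width: 0.999
```

```bash
python3 - <<'E'
from st import *
tgt("tray",40,.25)
d=shot("wrist","pics/w5.png")
im=cv2.imread("pics/w5.png")[150:300,220:420]; cv2.imwrite("pics/w5c.png",cv2.convertScaleAbs(cv2.resize(im,None,fx=4,fy=4,interpolation=cv2.INTER_CUBIC),alpha=1.6))
E
```

```text
t 14.0 pos [0.4559 0.0707 0.248 ] yaw 5.42 tilt 0.0008 grip 0.999 F [ 0.7 -0.1  0.5]
tool shift needed mm [-1.1 -2.   2.1] turn -0.18
```

View pics/w5c.png

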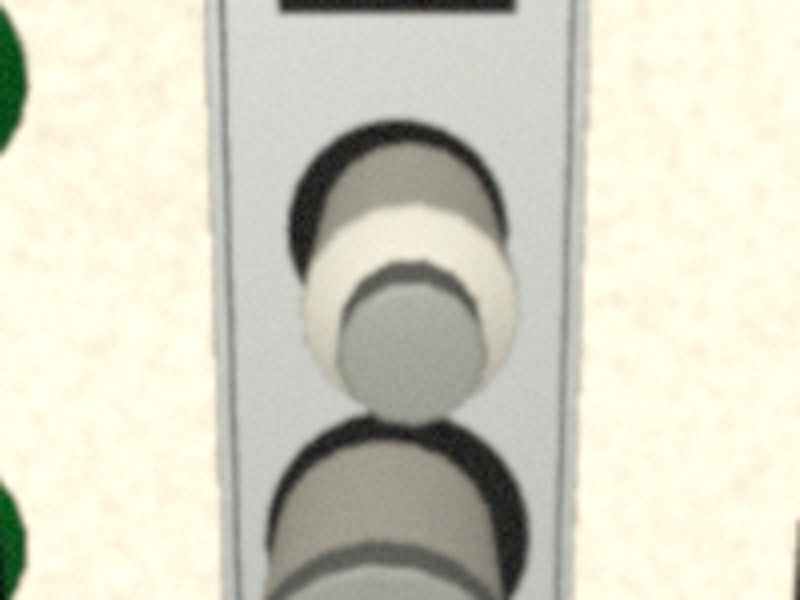

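```bash
python3 - <<'E'
from st import *
d=get_image("wrist")
for uv,z in (((412,352),.130),((411,307),.098)):
    P=unproj(d,[np.array(uv)/4+[219.6,149.6]],z)[0]; print(P)
    go(P[0],P[1],.088)
for u in ((337,352),(487,352)): print(unproj(d,[np.array(u)/4+[219.6,149.6]],.13))
E
```

```text
[0.45780986 0.07292431 0.13      ]
t 14.1 pos [0.4559 0.0708 0.2481] yaw 5.41 tilt 0.0005 grip 0.999 F [ 0.5 -0.  -0.4]
tool shift needed mm [  2.1 160.1   2. ] 
[0.45783355 0.07331459 0.098     ]
t 14.1 pos [0.4559 0.0708 0.2481] yaw 5.41 tilt 0.0005 grip 0.999 F [ 0.5 -0.  -0.4]
tool shift needed mm [  2.2 160.1   2.4] 
[[0.44512187 0.07172498 0.13      ]]
[[0.47049942 0.07412426 0.13      ]]
```

Call:
{"op": "drive_tool", "data": {
  "increments": "2 10 2 0 0;0 30 0 0 0;0 40 0 0 0;0 40 0 0 0;0 25 0 0 0;0 12 0 0 0;0 5 0 0 0;0 0 0 0 0;0 0 0 0 60;0 0 0 0 100;0 0 0 0 125;0 0 0 0 140;0 0 0 0 255;0 0 0 0 255;0 0 0 0 255;0 0 0 0 255;0 0 0 0 255;0 0 0 0 255"
}}

```text
time: 16.32
position: [0.4573, 0.074, 0.0863]
tool_rot: [-1.569, -0.076, 0.075]
ft_force: [0.4, -0.6, -0.5]
grip_width: 0.478
```

```bash
python3 - <<'E'
from st import *
shot("side","pics/s2.png")
tgt("rack",-40,.25)
im=cv2.imread("pics/s2.png")[150:420,150:450]; cv2.imwrite("pics/s2c.png",cv2.resize(im,None,fx=2,fy=2))
E
```

```text
t 16.4 pos [0.4573 0.074  0.0863] yaw 5.52 tilt 0.0002 grip 0.476 F [ 1.5  0.5 -0. ]
tool shift needed mm [ 174.5 -163.7 -196.2] turn 12.42
```

View pics/s2c.png

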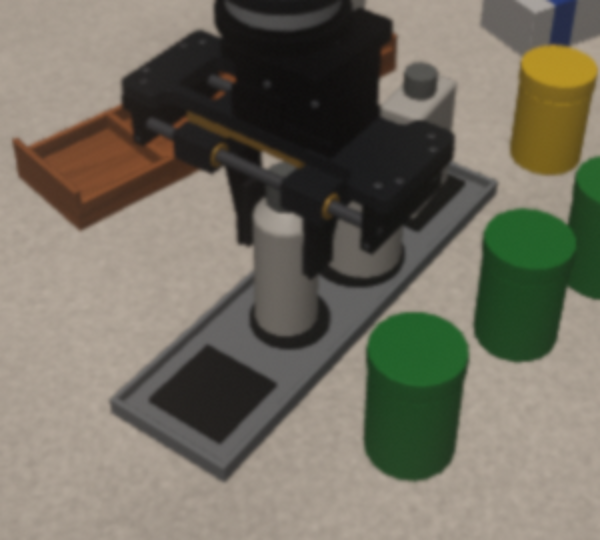

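Call:
{"op": "drive_tool", "data": {
  "increments": "0 -4 0 0 255;0 -16 0 0 255;0 -35 0 0 255;0 -40 0 0 255;0 -40 0 0 255;0 -25 0 6.2 255;0 -5 0 6.2 255;8 0 -6 0 255;18 0 -13 0 255;26 0 -19 0 255;32 0 -23 0 255;32 0 -23 0 255;32 0 -23 0 255;30 0 -21 0 255;20 0 -15 0 255;11 0 -8 0 255;5 0 -3 0 255;0 0 0 0 255;0 0 0 0 255"
}}

```text
time: 18.75
position: [0.6509, -0.1036, 0.2515]
tool_rot: [-1.568, 0.093, -0.093]
ft_force: [-1.2, 0.4, -1.0]
grip_width: 0.474
```

```bash
sed -i '/^YI=/i out["rack"][0]+=.002' st.py; python3 - <<'E'
from st import *
tgt("rack",-40,.0863)
shot("wrist","pics/w6.png")
E
```

```text
t 18.8 pos [ 0.6509 -0.1036  0.2515] yaw -6.80 tilt 0.0009 grip 0.474 F [-1.2  0.4 -1. ]
tool shift needed mm [  1.  165.2  -1. ] turn 0.10
```

View pics/w6.png

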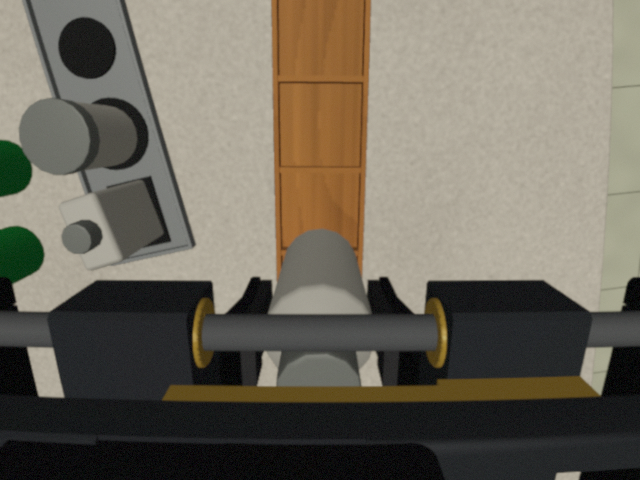

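Call:
{"op": "drive_tool", "data": {
  "increments": "1 10 -1 0 255;0 30 0 0 255;0 40 0 0 255;0 40 0 0 255;0 25 0 0 255;0 10 0 0 255;0 3 0 0 255;0 2 0 0 255;0 1.5 0 0 255;0 1.5 0 0 255;0 1 0 0 255;0 1 0 0 255;0 0 0 0 255;0 0 0 0 255"
}}

```text
time: 20.55
position: [0.6522, -0.1057, 0.0864]
tool_rot: [-1.569, 0.094, -0.094]
ft_force: [0.4, 0.6, 0.4]
grip_width: 0.476
```

Call:
{"op": "drive_tool", "data": {
  "increments": "0 0 0 0 130;0 0 0 0 120;0 0 0 0 100;0 0 0 0 50;0 0 0 0 0;0 0 0 0 0;0 0 0 0 0;0 -10 0 0 0;0 -25 0 0 0;0 -40 0 0 0;0 -40 0 0 0;0 -35 0 0 0;0 -13 0 0 0;0 0 0 0 0"
}}

```text
time: 22.3
position: [0.6523, -0.1058, 0.2498]
tool_rot: [-1.569, 0.093, -0.095]
ft_force: [-0.2, -0.2, -0.3]
grip_width: 0.995
```

```bash
python3 - <<'E'
from st import *
shot("scene","pics/sc3.png")
tgt("tray",-40,.25)
p=W(out["tray"],(0,-40,0))[0]; s,M,y=state(); q=out["tray"][2]; d=p[:2]-s["position"][:2]; print(d@[np.cos(q),np.sin(q)],d@[-np.sin(q),np.cos(q)])
im=cv2.imread("pics/sc3.png")[190:400,140:460]; cv2.imwrite("pics/sc3c.png",cv2.resize(im,None,fx=2.4,fy=2.4))
E
```

```text
t 22.4 pos [ 0.6518 -0.1055  0.2485] yaw -6.88 tilt 0.0009 grip 1.000 F [-0.4  0.1 -1. ]
tool shift needed mm [-199.8   -1.4   75.1] turn -12.47
-0.17886788886918892 0.11650222474556832
```

View pics/sc3c.png

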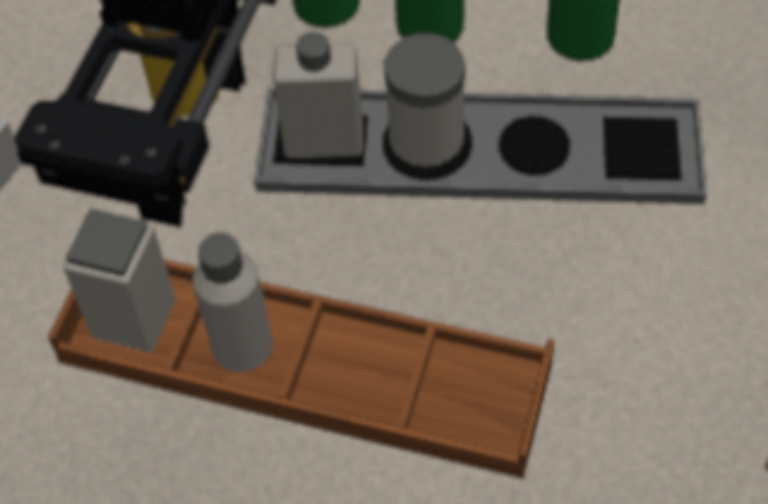

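Square and slim stand upright in their pockets. Next the jar.

Call:
{"op": "drive_tool", "data": {
  "increments": "0 0 0 -6.2 0;0 0 0 -6.3 0;-10 0 6 0 0;-20 0 13 0 0;-30 0 20 0 0;-35 0 23 0 0;-35 0 23 0 0;-25 0 16 0 0;-15 0 10 0 0;-9 0 5 0 0;0 0 0 0 0;0 0 0 0 0"
}}

```text
time: 23.85
position: [0.4629, -0.0082, 0.2491]
tool_rot: [-1.57, -0.076, 0.076]
ft_force: [-0.9, -1.4, 1.0]
grip_width: 1.001
```

```bash
python3 - <<'E'
from st import *
tgt("tray",-40,.25)
d=shot("wrist","pics/w7.png")
im=cv2.imread("pics/w7.png")[150:300,220:420]; cv2.imwrite("pics/w7c.png",cv2.convertScaleAbs(cv2.resize(im,None,fx=4,fy=4,interpolation=cv2.INTER_CUBIC),alpha=1.6))
E
```

```text
t 23.9 pos [ 0.4629 -0.0082  0.2491] yaw 5.56 tilt 0.0004 grip 1.001 F [-0.9 -1.4  1. ]
tool shift needed mm [-0.4 -0.9  1.2] turn -0.04
```

View pics/w7c.png

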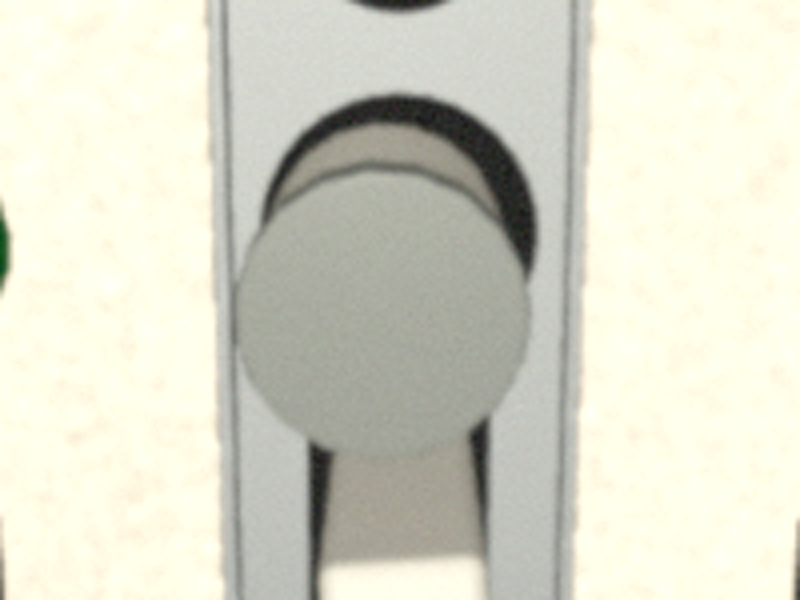

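```bash
python3 - <<'E'
from st import *
d=get_image("wrist")
P=unproj(d,[np.array((383,312))/4+[219.6,149.6]],.095)[0]; print(P)
go(P[0],P[1],.086)
E
```

```text
[ 0.4598187  -0.00800146  0.095     ]
t 23.9 pos [ 0.463  -0.0082  0.2491] yaw 5.55 tilt 0.0006 grip 1.002 F [ 0.3  0.6 -0.8]
tool shift needed mm [ -3.2 163.1   0.6]
```

Call:
{"op": "drive_tool", "data": {
  "increments": "-3 10 0.5 0 0;0 30 0 0 0;0 40 0 0 0;0 40 0 0 0;0 25 0 0 0;0 13 0 0 0;0 5 0 0 0;0 0 0 0 0;0 0 0 0 50;0 0 0 0 70;0 0 0 0 90;0 0 0 0 150;0 0 0 0 255;0 0 0 0 255;0 0 0 0 255;0 0 0 0 255;0 0 0 0 255"
}}

```text
time: 26.08
position: [0.4596, -0.0075, 0.0864]
tool_rot: [-1.569, -0.077, 0.077]
ft_force: [-1.3, -0.1, 5.1]
grip_width: 0.655
```

```bash
cat >> st.py <<'E'
def carry(which,y):
    p=out[which]; w=W(p,(0,y,0))[0]; s,M,yw=state(); d=(w[:2]-s["position"][:2])*1000; q=p[2]
    print("t %.1f z %.4f grip %.3f turn %.2f then tx %.1f tz %.1f"%(s["time"],s["position"][2],s["grip_width"],-np.degrees(q-yw),d@[np.cos(q),np.sin(q)],d@[-np.sin(q),np.cos(q)]))
E
python3 - <<'E'
from st import *
carry("rack",40)
E
```

```text
t 26.1 z 0.0864 grip 0.655 turn 12.52 then tx 202.4 tz 6.7
```

```bash
python3 - <<'E'
from st import *
shot("side","pics/s3.png")
for i in range(3): s=ctrl.get_state(); print(s["ft_force"],s["torque"])
im=cv2.imread("pics/s3.png")[150:350,200:450]; cv2.imwrite("pics/s3c.png",cv2.convertScaleAbs(cv2.resize(im,None,fx=3,fy=3),alpha=1.5))
E
```

```text
[-1.14037193 -1.03231256  5.19160697] [-0.04475162  0.39908492  0.03861557]
[-1.14037193 -1.03231256  5.19160697] [-0.04475162  0.39908492  0.03861557]
[-1.14037193 -1.03231256  5.19160697] [-0.04475162  0.39908492  0.03861557]
```

View pics/s3c.png

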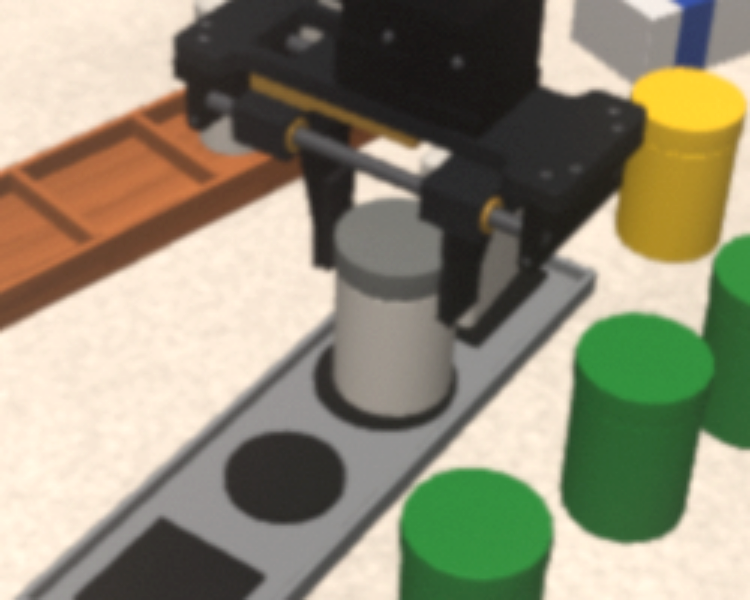

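Call:
{"op": "drive_tool", "data": {
  "increments": "0 -2 0 0 255;0 -4 0 0 255;0 -4 0 0 255;0 0 0 0 255"
}}

```text
time: 26.62
position: [0.4598, -0.0075, 0.0966]
tool_rot: [-1.569, -0.078, 0.076]
ft_force: [0.1, 0.3, -2.2]
grip_width: 0.657
```

Call:
{"op": "drive_tool", "data": {
  "increments": "0 -15 0 0 255;0 -35 0 0 255;0 -40 0 0 255;0 -40 0 0 255;0 -20 0 6.2 255;0 -5 0 6.3 255;8 0 0 0 255;18 0 1 0 255;26 0 1 0 255;32 0 1 0 255;32 0 1 0 255;32 0 1 0 255;26 0 1 0 255;16 0 1 0 255;8 0 0 0 255;4 0 0 0 255;0 0 0 0 255;0 0 0 0 255"
}}

```text
time: 28.88
position: [0.6606, -0.0247, 0.2515]
tool_rot: [-1.568, 0.094, -0.094]
ft_force: [-0.6, 0.6, -2.8]
grip_width: 0.658
```

```bash
python3 - <<'E'
from st import *
tgt("rack",40,.0864)
shot("wrist","pics/w8.png");shot("side","pics/s4.png")
E
```

```text
t 28.9 pos [ 0.6606 -0.0247  0.2515] yaw -6.86 tilt 0.0005 grip 0.658 F [-0.6  0.6 -2.8]
tool shift needed mm [  0.9 165.1  -0.4] turn 0.04
```

View pics/w8.png

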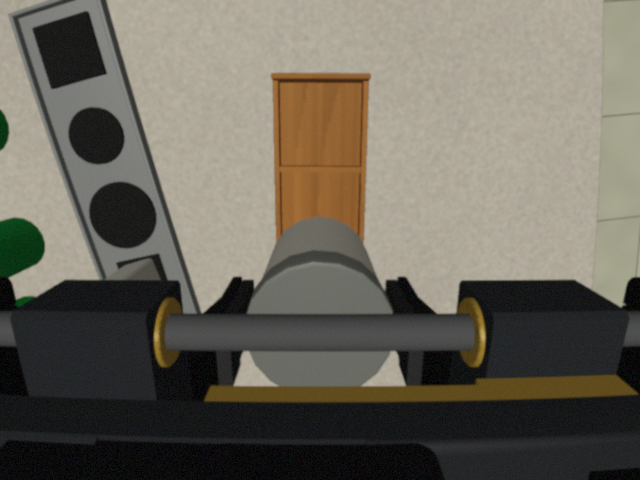

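View pics/s4.png

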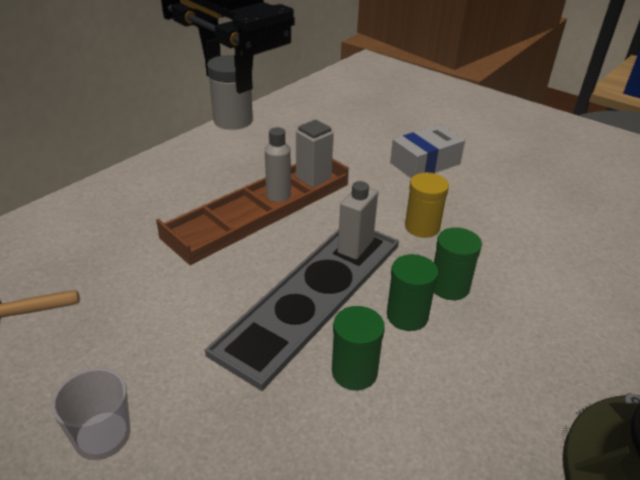

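Call:
{"op": "drive_tool", "data": {
  "increments": "1 10 0 0 255;0 30 0 0 255;0 40 0 0 255;0 40 0 0 255;0 25 0 0 255;0 9 0 0 255;0 3 0 0 255;0 2 0 0 255;0 1.5 0 0 255;0 1.5 0 0 255;0 1 0 0 255;0 0 0 0 255;0 0 0 0 255"
}}

```text
time: 30.6
position: [0.662, -0.0249, 0.0883]
tool_rot: [-1.569, 0.094, -0.094]
ft_force: [-0.7, -0.1, -2.0]
grip_width: 0.659
```

Call:
{"op": "drive_tool", "data": {
  "increments": "0 1 0 0 255;0 1 0 0 255;0 0 0 0 255;0 0 0 0 255"
}}

```text
time: 31.1
position: [0.662, -0.0249, 0.0866]
tool_rot: [-1.569, 0.094, -0.094]
ft_force: [-1.2, 0.8, 0.7]
grip_width: 0.663
```

Call:
{"op": "drive_tool", "data": {
  "increments": "0 0 0 0 84;0 0 0 0 78;0 0 0 0 65;0 0 0 0 40;0 0 0 0 0;0 0 0 0 0;0 0 0 0 0;0 -10 0 0 0;0 -25 0 0 0;0 -40 0 0 0;0 -40 0 0 0;0 -35 0 0 0;0 -13 0 0 0;0 0 0 0 0"
}}

```text
time: 32.85
position: [0.6622, -0.025, 0.2499]
tool_rot: [-1.568, 0.093, -0.095]
ft_force: [-0.3, -0.0, 0.7]
grip_width: 1.001
```

```bash
python3 - <<'E'
from st import *
carry("tray",-120)
E
```

```text
t 32.9 z 0.2499 grip 1.001 turn -12.48 then tx -197.1 tz -42.6
```

Call:
{"op": "drive_tool", "data": {
  "increments": "0 0 0 -6.2 0;0 0 0 -6.3 0;-10 0 -2 0 0;-20 0 -4 0 0;-30 0 -7 0 0;-37 0 -8 0 0;-37 0 -8 0 0;-30 0 -6 0 0;-18 0 -4 0 0;-11 0 -2 0 0;-4 0 -1 0 0;0 0 0 0 0;0 0 0 0 0"
}}

```text
time: 34.48
position: [0.4705, -0.0857, 0.2491]
tool_rot: [-1.57, -0.077, 0.077]
ft_force: [0.4, -1.0, 0.2]
grip_width: 0.997
```

```bash
python3 - <<'E'
from st import *
tgt("tray",-120,.25)
d=shot("wrist","pics/w9.png")
im=cv2.imread("pics/w9.png")[150:300,220:420]; cv2.imwrite("pics/w9c.png",cv2.convertScaleAbs(cv2.resize(im,None,fx=4,fy=4,interpolation=cv2.INTER_CUBIC),alpha=1.6))
shot("scene","pics/sc4.png")
im=cv2.imread("pics/sc4.png")[190:400,140:460]; cv2.imwrite("pics/sc4c.png",cv2.resize(im,None,fx=2.4,fy=2.4))
E
```

```text
t 34.5 pos [ 0.4705 -0.0857  0.2491] yaw 5.63 tilt 0.0004 grip 0.997 F [ 0.4 -1.   0.2]
tool shift needed mm [-0.4 -0.9 -0.9] turn 0.04
```

View pics/w9c.png

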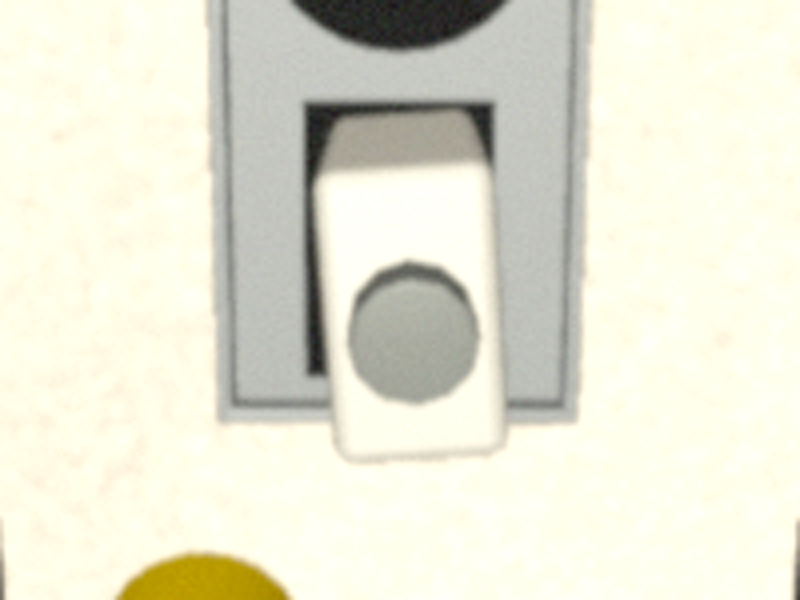

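View pics/sc4c.png

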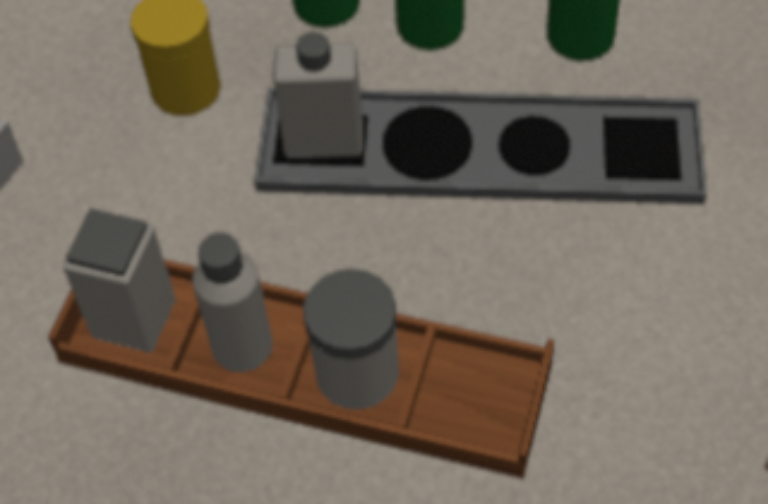

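Three items are standing well in the rack. The flat bottle is rotated a few degrees anticlockwise on its mat; I'll measure its shoulder corners at about (316,175), (490,160), (506,448), (343,460) in the crop.

```bash
python3 - <<'E'
from st import *
d=get_image("wrist")
c=np.array([(315,174),(490,160),(507,449),(340,461)])/4+[219.6,149.6]
P=unproj(d,c,.102); print(P.mean(0), unproj(d,[np.array((413,341))/4+[219.6,149.6]],.12))
for a,b in((0,1),(3,2),(3,0),(2,1)):
    v=P[b]-P[a]; print(np.degrees(np.arctan2(v[1],v[0])).round(2),np.linalg.norm(v))
go(*P.mean(0)[:2],.086)
E
```

```text
[ 0.47272312 -0.08385215  0.102     ] [[ 0.47259683 -0.08441648  0.12      ]]
10.22 0.032174775455536625
9.95 0.03218030695637072
99.81 0.05560074893087204
99.82 0.05575415733105635
t 34.6 pos [ 0.4703 -0.0859  0.2491] yaw 5.63 tilt 0.0005 grip 1.002 F [-0.  -0.3 -0.2]
tool shift needed mm [  2.7 163.1   1.8]
```

Call:
{"op": "drive_tool", "data": {
  "increments": "2.5 0 1.8 -4.3 0;0 10 0 0 0;0 30 0 0 0;0 40 0 0 0;0 40 0 0 0;0 25 0 0 0;0 13 0 0 0;0 5 0 0 0;0 0 0 0 0;0 0 0 0 80;0 0 0 0 120;0 0 0 0 140;0 0 0 0 155;0 0 0 0 255;0 0 0 0 255;0 0 0 0 255;0 0 0 0 255;0 0 0 0 255;0 0 0 0 255"
}}

```text
time: 37.0
position: [0.4724, -0.0839, 0.0863]
tool_rot: [-1.566, -0.136, 0.136]
ft_force: [-0.1, -0.2, -0.9]
grip_width: 0.388
```

```bash
python3 - <<'E'
from st import *
go(.4727,-.084,.086,np.radians(9.95)); carry("rack",120)
E
```

```text
t 37.0 pos [ 0.4724 -0.0839  0.0863] yaw 9.92 tilt 0.0002 grip 0.388 F [-0.1 -0.2 -0.9]
tool shift needed mm [ 0.3  0.3 -0.1] turn -0.03
t 37.0 z 0.0863 grip 0.388 turn 16.82 then tx 180.6 tz 161.1
```

Call:
{"op": "drive_tool", "data": {
  "increments": "0 -4 0 0 255;0 -16 0 0 255;0 -35 0 0 255;0 -40 0 0 255;0 -40 0 0 255;0 -25 0 8.4 255;0 -5 0 8.4 255;8 0 7 0 255;18 0 16 0 255;26 0 23 0 255;30 0 27 0 255;30 0 27 0 255;30 0 27 0 255;20 0 18 0 255;12 0 11 0 255;7 0 6 0 255;0 0 0 0 255;0 0 0 0 255"
}}

```text
time: 39.25
position: [0.671, 0.0544, 0.2513]
tool_rot: [-1.569, 0.095, -0.094]
ft_force: [-1.4, -0.1, -3.3]
grip_width: 0.389
```

```bash
python3 - <<'E'
from st import *
tgt("rack",120,.0863)
shot("wrist","pics/w10.png")
E
```

```text
t 39.2 pos [0.671  0.0544 0.2513] yaw -6.90 tilt 0.0005 grip 0.389 F [-1.4 -0.1 -3.3]
tool shift needed mm [ 1.00e-01  1.65e+02 -1.00e-01] turn 0.01
```

View pics/w10.png

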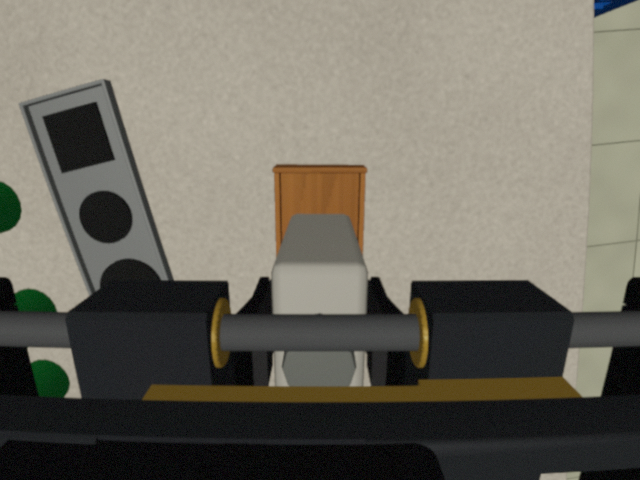

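The flat bottle hangs straight and is centred over the last pocket (end board at row 168, as for the others). Lowering it.

Call:
{"op": "drive_tool", "data": {
  "increments": "0 10 0 0 255;0 30 0 0 255;0 40 0 0 255;0 40 0 0 255;0 25 0 0 255;0 10 0 0 255;0 3 0 0 255;0 2 0 0 255;0 1.5 0 0 255;0 1.5 0 0 255;0 1 0 0 255;0 0 0 0 255;0 0 0 0 255"
}}

```text
time: 40.92
position: [0.6715, 0.0552, 0.0873]
tool_rot: [-1.569, 0.094, -0.094]
ft_force: [-0.4, -0.3, -2.1]
grip_width: 0.39
```

Call:
{"op": "drive_tool", "data": {
  "increments": "0 0.7 0 0 255;0 0.5 0 0 255;0 0 0 0 255;0 0 0 0 255"
}}

```text
time: 41.42
position: [0.6715, 0.0552, 0.0863]
tool_rot: [-1.569, 0.094, -0.094]
ft_force: [-1.0, 0.1, -0.2]
grip_width: 0.388
```

Call:
{"op": "drive_tool", "data": {
  "increments": "0 0 0 0 153;0 0 0 0 147;0 0 0 0 130;0 0 0 0 80;0 0 0 0 0;0 0 0 0 0;0 0 0 0 0;0 -10 0 0 0;0 -25 0 0 0;0 -40 0 0 0;0 -40 0 0 0;0 -35 0 0 0;-20 -13 30 0 0;-30 0 40 0 0;-40 0 50 0 0;-40 0 50 0 0;-40 0 50 0 0;-20 0 20 0 0;0 0 0 0 0;0 0 0 0 0"
}}

```text
time: 43.92
position: [0.5151, 0.3107, 0.2497]
tool_rot: [-1.569, 0.095, -0.097]
ft_force: [0.8, -1.3, -0.1]
grip_width: 1.001
```

```bash
cat > fin.py <<'E'
from st import *
D={n:get_image(n) for n in["scene","side"]}; r=out["rack"]; polys=[]
for n,y in YI.items():
    for s in SH[n]: polys.append((W(r,np.array(s)+[0,-y,10]),(0,0,255)))
overlay(D,"scene",polys,(155,240,385,400),"pics/f_scene.png")
overlay(D,"side",polys,(150,100,360,270),"pics/f_side.png")
E
python3 fin.py
```

```text
(no output)
```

View pics/f_scene.png

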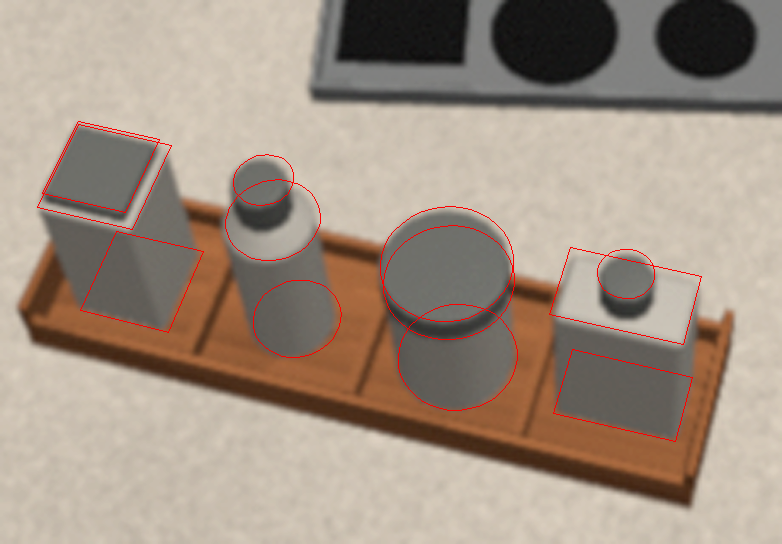

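View pics/f_side.png

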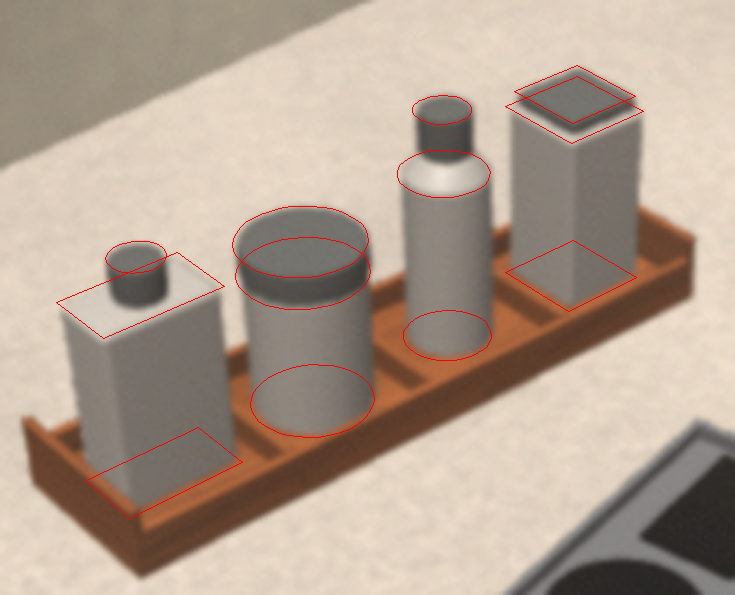

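All four items match the ideal poses to within a few mm in both views, and they stand upright on the floor, clear of the gripper. I'll hand the job in.

```bash
python3 -c "
from bench import workorder
print(workorder.close_job())"
```

```text
the job is handed in; nothing more can be done
None
```

I moved all four items from the tray into the rack in reverse order, and the job is handed in. The close call gave no verdict, so what follows rests on my own checks.

| Item | Tray place (y, mm) | Rack pocket (y, mm) |
|---|---|---|
| Square canister | +120 | -120 |
| Slim bottle | +40 | -40 |
| Jar | -40 | +40 |
| Flat bottle | -120 | +120 |

- **Handling:** I measured each item with the wrist camera before gripping it. Each was lowered in 1–2 mm steps until the wrist force showed the floor taking its weight, then released slowly. The robot clock read about 44 s at the end, and the green and yellow look-alikes were never approached.
- **Final check:** Model outlines over the scene and side pictures showed all four upright and within about 2–4 mm of their pocket centres. The gripper was well clear.
- **What disagreed:**
  - The fixed cameras differed from each other by up to 2.5 pixels (about 4 mm).
  - I shifted the rack position by 2 mm from a wrist-camera reading of the pocket walls.
  - Closing on the jar showed a brief 5 N upward force on the tool, which went away on lifting. Its grip width also read about 1 mm under the lid's 58 mm.

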